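# Square the card blanks with the locking fence

## Task

Square up the card blanks in the jig: with your fingertips, press the red lock button on the sliding fence fully down and, keeping it held down the whole way, push the fence along to its end stop so that it drives the blanks up against the end plate. Then let the button spring up so the fence locks there, and move clear. Grip and lift nothing, use no more than gentle pushes, do not touch the blanks by hand, and leave the other things on the bench where they are.

Things in the scene. Friction and masses are not known exactly. Their poses are not given: they have to be found in the camera images.
- jig: Squaring jig fixed to the bench: grey bed 360 mm long (its x), 130 mm wide (its y), top 22 mm above the bench, with a 20 mm toothed slot along the middle. Origin: centre of the bed at bench level; z up. The fence slides along the jig's +x towards a fixed aluminium end plate (60 mm high, full width), inner face at x = +165 mm. Place and yaw vary.
- fence (a joint): Travel of the fence carriage in m along the jig's +x: 0 at the back, 0.140 at its end stop; starts between 0 and 0.032. While the lock button is up, a tongue in the rack locks it to the bed with up to 2 mm play either way (locking places every 10 mm, one at the end stop). Freed, it slides against about 2 N.
- lock_button (a joint): Depth of the lock button in m: 0 up, 0.010 fully down. Springy: 2.5 N to start moving, 6.5 N when fully down; springs up by itself when let go. The lock is free once it is 4 mm down or more; let up midway, the fence locks again.
- button_top (a point): Centre of the top face of the lock button (moves with it): a level red disc, 40 mm diameter, on the fence's blue shoe, 50 mm above the bench when up, 40 mm when down; on the jig's middle line at jig x = -124 mm + travel. The rear face of the fence's upright plate is 26 mm ahead (+x) and rises 28 mm above it: fingertips on the button can push against it. Open behind and above.
- fence_rear (a point): Point on the rear (pushing) face of the fence's upright aluminium plate (10 mm thick, 116 mm wide, top 78 mm above the bench), on the middle line, 65 mm above the bench. The plate stands at the leading edge of a blue shoe (62 mm along x, 138 mm wide, top 36 mm above the bench); an 8 mm brace joins them 50 mm to either side of the middle.
- blanks: A stack of brown card blanks, bound as one loose piece 110 x 90 x 12 mm (x, y, z), about 0.1 kg, lying on the jig bed between fence and end plate, slightly askew at the start. Origin: centre of the underside. Pushed home, its far edge is at the end plate (centre at jig x of 107 to 110 mm); the fence at its end stop leaves it 3 mm of play.
- glue_bottle: Bystander: white bottle with an orange cap, 52 mm diameter, 130 mm tall, standing beside the jig. Origin: centre of the underside.
- clip_tin: Bystander: green tin, 60 mm diameter, 55 mm tall, beside the jig. Origin: centre of the underside.
- screwdriver: Bystander: screwdriver lying beyond the end plate of the jig.
- mug: Bystander: blue mug, 80 mm diameter, 90 mm tall. Origin: centre of the underside.
- tape_roll: Bystander: yellow roll of tape lying flat, 96 mm diameter, 25 mm high. Origin: centre of the underside.
- brush: Bystander: brush lying on the bench.
- hammer: Bystander: hammer lying on the bench.
Mind the look-alikes: they are no part of the job. Of the things like the blanks, leave any that is green; of the rest the larger one is meant.

How it is judged:
On the way, in this order (a step that is already met when the one before it is completed fails the run):
1. the lock button is pressed down while the fence is still at its starting place (value of joint lock_button above 0.004 m and value of joint fence below 0.05 m), for 0.1 s.
2. the fence reaches its end stop with the lock button still held down (value of joint lock_button above 0.0035 m and value of joint fence above 0.1365 m), for 0.1 s.
At the end, for the whole second after the job is handed in: The fence is within 3.5 mm of its end stop, the button is up again (within 1.5 mm), and the blanks lie flat on the bed between fence and end plate: centre at least 103 mm ahead of the jig's centre and within 25 mm of its middle line, square to the jig within 0.08 rad, at rest (value of joint fence above 0.1365 m and value of joint lock_button below 0.0015 m and x of blanks in the frame of jig above 0.103 m and y of blanks in the frame of jig between -0.025 and 0.025 m and z of blanks in the frame of jig below 0.026 m and angle between the x axis of blanks and the x axis of jig, either way round below 0.08 rad and linear speed of blanks below 0.02 m/s); the robot touches nothing.
It fails at once if the fence is on its way (more than 50 mm and less than 130 mm of travel) with the lock button not held down (value of joint lock_button below 0.0025 m and value of joint fence between 0.05 and 0.13 m).
It fails at once if the blanks are lifted off the jig bed (z of blanks in the frame of jig above 0.037 m).
It fails at once if the blanks are pushed or held by the fingers (contact force between the fingers and blanks above 2 N).
It fails at once if the jig, fence or button is gripped or pushed hard (over 50 N) (contact force between the fingers and jig above 50 N).
It fails at once if a bystander is lifted or shifted by more than 30 mm (distance of any of glue_bottle, clip_tin, screwdriver, mug, tape_roll, brush, hammer from where it was at the start of the episode above 0.03 m).
It also fails if it takes over 35 s, if anything falls off the work surface, if the arm or the gripper's body presses on something with over 40 N, if the wrist force passes 120 N, or if a joint passes its speed limit or range.

## Robot

A 7-joint arm with a two-finger parallel gripper is mounted at the origin on the work surface. World frame = base frame: x ahead of the robot, y to its left, z up, the work surface at z = 0. Lengths are in m, angles in rad, forces in N, time in s.
With the tool pointing down it reaches from about 0.4 to 0.875 m from the base axis. Payload 4.4 kg.
Tool frame: the origin (TCP) lies at the very end of the fingers, on their centre line; the grasp point (between the pads) lies ctrl.pinch_z behind it (ctrl.pinch_z is the distance from the TCP to the grasp point, in m); z points along the fingers, y is the line along which they close (so a half turn about z gives the same grasp; the last joint's range is limited). The gripper opens to 85 mm and grips with 20 to 120 N. Pads are 22 mm wide; open, the fingers measure 114 mm over their backs; the gripper's body (76 mm by 85 mm) begins 54 mm behind the grasp point. The pads swing forward as they close: fully open they stand 13 mm farther back than shut.
Start: joints at [-1.398, 0.628, 0.038, 1.517, -0.027, 0.996, -0.02], TCP at [0.154, 0.632, 0.231] pointing down, gripper open.
Joint ranges: [-3.06, 3.06], [-0.37, 2.12], [-1.25, 1.32], [0.18, 2.47], [-1.1, 4.24], [0.23, 1.98], [-2.94, 2.94]. Speed limits (rad/s): [2.57, 2.57, 3.14, 3.14, 3.14, 3.14, 3.14].

## Interface

Orientations are given as [roll, pitch, yaw] about the fixed x, y, z axes, in that order (R = Rz(yaw) Ry(pitch) Rx(roll)).
In Python, from cell import telemetry, optics, order, ctrl gives the robot as it stands.
- The arm moves only by the tool carry_out, never from a script. Its argument "series" is a list of rows, each a list of 6 numbers: the shift along the tool's x, y, z in units of 40 mm (1.0 is 40 mm), then the turn, a rotation vector about the tool's x, y, z in units of 5 degrees (1.0 is 5 degrees). In form: [[x, y, z, rx, ry, rz], ...]. A call has 1 to 8 rows; each row is the pose to reach, as a shift and turn from the pose commanded when the call began, along the tool's axes at that moment; what a row does not reach only later rows make up. A row lasts 1/10 s, in which the tool goes at most 50 mm and 8.59 degrees, less where a joint would pass 70% of its speed; a pose out of reach is approached as far as the arm can. A call with a gripper value outside its range is refused whole. "jaw" is the opening, from -1 (shut) to 1 (fully open), so that 0 is half open, set as the call begins (left out, the last holds). The fingers move at their own pace and stop on an object; "grip_force" is the grip in N (left out, the last holds). Time passes only in rows, so rows that repeat a pose let the fingers close. It gives the time, the measured TCP pose, the force, the opening and the grip force at its end, in the units of the state.
- telemetry.read_state(): the state, without advancing time (a new reading comes with each control period).
- optics.grab_frame(name): name is "scene" or "side" or "wrist"; returns the picture (420x560x3 uint8, blue, green, red); there is no depth.
- optics.camera_info(name): a dict with "fx", "fy", "cx", "cy" (pixels), "world_to_cam" (4x4, takes a point from world to camera coordinates). Camera axes: x right, y down, z forward; pixel columns grow to the right and rows downward; lengths in m; the calibration is good to about 2 mm. A picture is of the moment at which its call begins: read the wrist's pose just before it. camera_info takes no time and is no camera call; for the wrist camera it gives the pose at the moment of the call.
- order.close_job(): hands the job in; it is judged then, once.
The state is a dict: "clock": time; "joint_positions": joint angles; "joint_velocities": joint speeds; "effort": joint torques, N m; "ee_pos": TCP position; "eef_rot": TCP orientation; "wrist_force": force on the tool from outside, world axes, zero at the start; "moment": the same for the moment, N m; "width": finger opening in m; "grasp_force": force on a finger pad.
Only numpy, scipy, OpenCV 4.12 (cv2) and the standard library are available. Lean on these libraries where they do the work, as an engineer would, in place of code of your own. Each camera call takes 0.05 s, during which the arm holds its last target. There are 200 camera calls.

## Working session

There is one attempt and no reset: what is moved stays moved. The work goes in short steps, Python scripts to look and compute and a tool call to move; the robot and the scene stay as the last step left them, time stands still between calls to the robot, and variables do not carry over. Pictures are saved under pics/ and viewed, at most 10 in all, crops included, and the job is handed in when it is done.

Besides the shell and the picture viewer there is one more tool, called after "Emit:" in YAML: its name, and indented under it one key for each argument. carry_out: Moves the arm, as the interface text tells. Its arguments: {"type":"object","properties":{"series":{"type":"array"},"jaw":{"type":"number"},"grip_force":{"type":"number"}},"required":["series"]}

```bash
mkdir -p pics; ls
cat > h.py <<'E'
import numpy as np, cv2
from cell import telemetry, optics, order, ctrl
def ray(ci,u,v,z):
    T=np.array(ci["world_to_cam"]);R=T[:3,:3];t=T[:3,3]
    o=-R.T@t; d=R.T@np.array([(u-ci["cx"])/ci["fx"],(v-ci["cy"])/ci["fy"],1.])
    return o+d*(z-o[2])/d[2]
def proj(ci,p):
    T=np.array(ci["world_to_cam"]);c=T[:3,:3]@np.asarray(p)+T[:3,3]
    return np.array([ci["fx"]*c[0]/c[2]+ci["cx"],ci["fy"]*c[1]/c[2]+ci["cy"]])
E
python3 - <<'E'
from h import *
s=telemetry.read_state();print(s,ctrl.pinch_z)
for n in("scene","side"):
    cv2.imwrite(f"pics/{n}0.png",optics.grab_frame(n))
E
```

```text
pics
{'clock': 0.0, 'joint_positions': array([-1.39780581,  0.62935792,  0.03844094,  1.51836346, -0.02699232,
        0.99628566, -0.01998573]), 'joint_velocities': array([ 0.00039402, -0.00064187,  0.0007007 , -0.00025631, -0.00089598,
        0.00118135, -0.00140296]), 'effort': array([ 4.87405705e-04, -5.63393605e+01,  1.22616660e+00, -1.93454808e+01,
        1.09517999e-02,  1.04465240e-02,  5.30303225e-06]), 'ee_pos': array([0.1535698 , 0.63096053, 0.23038288]), 'eef_rot': array([-3.13969655e+00,  3.13372872e-05,  2.90282153e+00]), 'wrist_force': array([ 0.72870759, -0.07002453, -0.72042998]), 'moment': array([ 0.03700789, -0.01925416, -0.02130321]), 'grasp_force': 0.0, 'width': 0.08551407299990797} 0.0187
```

View pics/scene0.png

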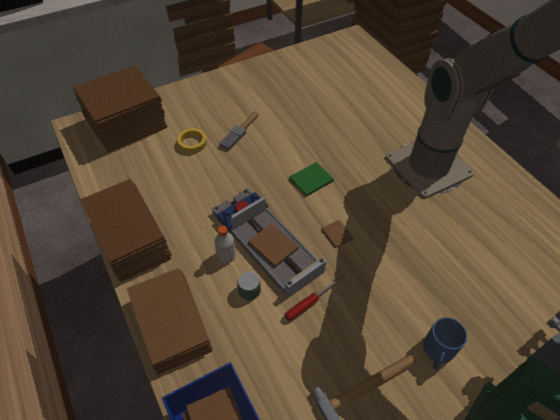

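View pics/side0.png

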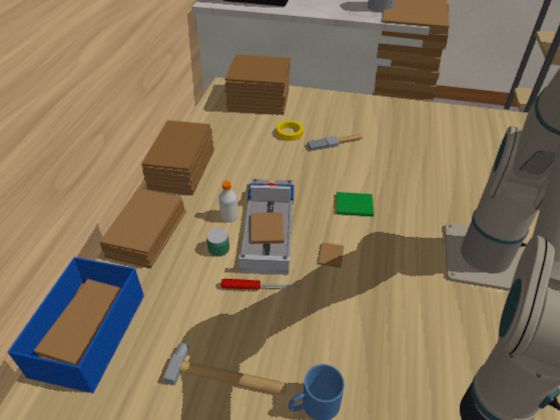

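The scene picture shows the jig bed from about (220,210) to (320,270), with the red button at about (241,208), the fence plate just beyond it, and the end plate at about (305,277). Blanks candidates are the brown stack on the jig (272,245), the small brown piece (337,233) and the green one (311,179); the larger brown one on the jig is meant. The side picture agrees: button (271,185), blanks (267,228), bottle (228,203), tin (218,242).

Run:
```python
from h import *
ims=[]
for n,(x,y) in (("scene",(205,180)),("side",(225,165))):
    im=cv2.imread(f"pics/{n}0.png");ci=optics.camera_info(n)
    hsv=cv2.cvtColor(im,cv2.COLOR_BGR2HSV)
    m=(((hsv[...,0]<8)|(hsv[...,0]>172))&(hsv[...,1]>150)&(hsv[...,2]>60)).astype(np.uint8)
    k,l,st,c=cv2.connectedComponentsWithStats(m)
    for i in range(1,k):
        if st[i,4]>15: print(n,c[i],st[i],ray(ci,*c[i],.05).round(4))
    ims.append(cv2.resize(im[y:y+120,x:x+125 if n=="scene" else x+80],None,fx=5 if 0 else 4.5,fy=4.5,interpolation=cv2.INTER_CUBIC))
    print(n,"cam",-np.array(ci["world_to_cam"])[:3,:3].T@np.array(ci["world_to_cam"])[:3,3])
o=np.hstack([cv2.resize(i,None,fx=.85,fy=.85) for i in ims]);print(o.shape)
cv2.imwrite("pics/crop.png",o)
```

```text
scene [240.71052632 205.05263158] [236 201  12  10  76] [ 0.6209 -0.1057  0.05  ]
scene [301.47337278 306.02366864] [285 293  34  27 338] [0.6284 0.2553 0.05  ]
scene cam [0.94104512 0.69034942 1.12409261]
side [239.88461538 283.66483516] [221 279  39  10 364] [0.6096 0.2675 0.05  ]
side cam [0.3673381  0.94841224 0.98752937]
(459, 784, 3)
```

View pics/crop.png

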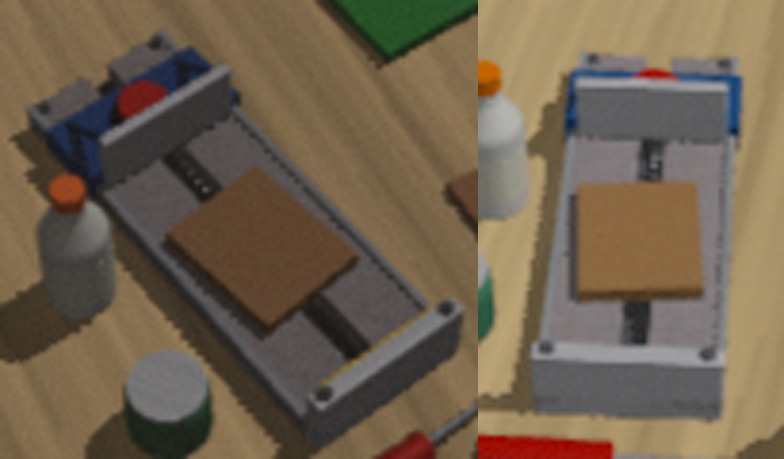

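The crop shows the red button just behind the fence plate, the brown blanks slightly askew in the middle of the bed, and the bottle and tin on the left (-y image) side. Bed rear screws are at crop (42,116),(157,43), end-plate screws at (323,394),(447,309).

Run:
```python
from h import *
s=3.825
cs=optics.camera_info("scene");cd=optics.camera_info("side")
S=lambda u,v,z:ray(cs,205+u/s,180+v/s,z)
D=lambda u,v,z:ray(cd,225+(u-478)/s,165+v/s,z)
for nm,f,pts in (("scene",S,dict(rearL=(42,116,.022),rearR=(157,43,.022),endL=(323,394,.06),endR=(447,309,.06),fenceL=(104,145,.078),fenceR=(225,70,.078))),
  ("side",D,dict(rearL=(594,60,.022),rearR=(725,65,.022),endL=(546,347,.06),endR=(707,354,.06),fenceL=(578,85,.078),fenceR=(727,88,.078)))):
    P={k:f(*v)[:2] for k,v in pts.items()}
    r=(P["rearL"]+P["rearR"])/2;e=(P["endL"]+P["endR"])/2;d=e-r
    fm=(P["fenceL"]+P["fenceR"])/2;L=np.linalg.norm(d);u=d/L
    w=[P[a+"R"]-P[a+"L"] for a in("rear","end","fence")]
    print(nm,{k:v.round(4) for k,v in P.items()},"len",L.round(4),"yaw",np.arctan2(d[1],d[0]).round(4),"yaw from widths",[np.arctan2(-x[0],x[1]).round(3) for x in w],[np.linalg.norm(x).round(4) for x in w])
    print(" rear",r,"end",e,"fence top mid along",((fm-r)@u).round(4),fm)
for n,p in(("bottle",S(68,192,.12)),("tin",S(168,380,.055))):print(n,p)
```

```text
scene {'rearL': array([ 0.6853, -0.1432]), 'rearR': array([ 0.5749, -0.167 ]), 'endL': array([0.6257, 0.1891]), 'endR': array([0.5179, 0.172 ]), 'fenceL': array([ 0.6699, -0.0554]), 'fenceR': array([ 0.5605, -0.0758])} len 0.3407 yaw 1.7428 yaw from widths [np.float64(1.783), np.float64(1.728), np.float64(1.756)] [np.float64(0.113), np.float64(0.1092), np.float64(0.1112)]
 rear [ 0.63010721 -0.15512656] end [0.57181246 0.18051737] fence top mid along 0.0908 [ 0.61518557 -0.06560097]
side {'rearL': array([ 0.6791, -0.1501]), 'rearR': array([ 0.5731, -0.1676]), 'endL': array([0.624 , 0.1876]), 'endR': array([0.5177, 0.17  ]), 'fenceL': array([ 0.6655, -0.0552]), 'fenceR': array([ 0.5543, -0.0768])} len 0.3421 yaw 1.733 yaw from widths [np.float64(1.735), np.float64(1.735), np.float64(1.763)] [np.float64(0.1075), np.float64(0.1078), np.float64(0.1133)]
 rear [ 0.62610407 -0.15884006] end [0.57085053 0.17879104] fence top mid along 0.0942 [ 0.60993837 -0.06602116]
bottle [ 0.71938859 -0.00087533  0.12      ]
tin [0.7107599 0.1276851 0.055    ]
```

Emit:
carry_out:
  series:
    - [-0.8,-0.77,0,0,0,1]
    - [-1.6,-1.54,0,0,0,2]
    - [-2.4,-2.31,0,0,0,3]
    - [-3.2,-3.08,0,0,0,4]
    - [-4.0,-3.85,0,0,0,5]
    - [-4.8,-4.62,0,0,0,6]
    - [-5.6,-5.39,0,0,0,7]
    - [-6.4,-6.16,0,0,0,8]
  jaw: -1
  grip_force: 20

```text
clock: 0.9
ee_pos: [0.3447, 0.3299, 0.2312]
eef_rot: [-3.141, 0.0, 2.201]
wrist_force: [0.5, 0.8, -0.9]
width: -0.0002
grasp_force: 0.0
```

Emit:
carry_out:
  series:
    - [-1.2,-0.08,0,0,0,0.7]
    - [-2.4,-0.16,0,0,0,1.4]
    - [-3.6,-0.24,0,0,0,2.1]
    - [-4.8,-0.32,0,0,0,2.8]
    - [-6.0,-0.4,0,0,0,3.5]
    - [-7.2,-0.48,0,0,0,4.2]
    - [-8.4,-0.54,0,0,0,4.8]
    - [-9.6,-0.6,0,0,0,5.34]

```text
clock: 1.7
ee_pos: [0.5528, 0.0064, 0.2311]
eef_rot: [-3.141, -0.0, 1.737]
wrist_force: [0.0, 0.1, -0.6]
width: -0.0002
grasp_force: 0.0
```

Emit:
carry_out:
  series:
    - [0,0,0,0,0,0]

```text
clock: 1.8
ee_pos: [0.5552, -0.0002, 0.2315]
eef_rot: [3.139, 0.006, 1.728]
wrist_force: [-0.6, -0.4, 0.6]
width: 0.0
grasp_force: 0.0
```

Emit:
carry_out:
  series:
    - [-1.0,0.4,0,0,0,0]
    - [-2.0,0.8,0,0,0,0]
    - [-2.55,1.15,0,0,0,0]
    - [-2.55,1.15,0.4,0,0,0]
    - [-2.55,1.15,0.8,0,0,0]
    - [-2.55,1.15,0.8,0,0,0]

```text
clock: 2.4
ee_pos: [0.6127, -0.084, 0.1967]
eef_rot: [-3.136, -0.002, 1.739]
wrist_force: [-1.1, 0.6, -0.8]
width: -0.0
grasp_force: 0.0
```

Run:
```python
from h import *
s=telemetry.read_state();ci=optics.camera_info("wrist");im=optics.grab_frame("wrist")
cv2.imwrite("pics/w1.png",im);print(s["ee_pos"],s["eef_rot"])
hsv=cv2.cvtColor(im,cv2.COLOR_BGR2HSV)
m=(((hsv[...,0]<8)|(hsv[...,0]>172))&(hsv[...,1]>150)&(hsv[...,2]>60)).astype(np.uint8)
k,l,st,c=cv2.connectedComponentsWithStats(m)
for i in range(1,k):
    if st[i,4]>60: print(c[i],st[i],ray(ci,*c[i],.05).round(4))
print("tip px",proj(ci,s["ee_pos"]))
```

```text
[ 0.61267894 -0.08404331  0.19671608] [-3.13632279e+00 -1.98262013e-03  1.73886908e+00]
[289.57542966 212.60916614] [ 267  192   46   43 1571] [ 0.6201 -0.1003  0.05  ]
tip px [283.6915248  270.96709115]
```

View pics/w1.png

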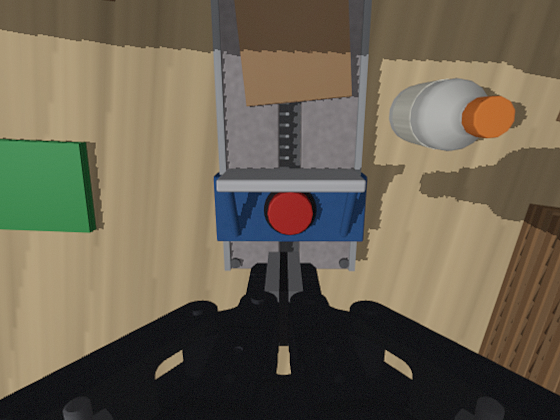

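The wrist picture shows the button (290,213) with the blue shoe around it, the plate top edge at row ~185, the bed edges parallel to the image columns (tool aligned), and the tip at (284,271). Button is at about (0.620,-0.100), which agrees with the first estimate.

Emit:
carry_out:
  series:
    - [0,0,0.7,0,0,0]
    - [0,0,1.4,0,0,0]
    - [0,0,2.1,0,0,0]
    - [0,0,2.7,0,0,0]
    - [0,0,2.7,0,0,0]
    - [0,0,2.7,0,0,0]
    - [0,0,2.7,0,0,0]

```text
clock: 3.15
ee_pos: [0.616, -0.0851, 0.0932]
eef_rot: [3.139, 0.001, 1.739]
wrist_force: [-0.3, 0.2, 0.3]
width: 0.0002
grasp_force: 0.0
```

Run:
```python
from h import *
s=telemetry.read_state();ci=optics.camera_info("wrist");im=optics.grab_frame("wrist")
print(s["ee_pos"],s["eef_rot"],s["wrist_force"])
hsv=cv2.cvtColor(im,cv2.COLOR_BGR2HSV)
m=(((hsv[...,0]<8)|(hsv[...,0]>172))&(hsv[...,1]>150)&(hsv[...,2]>60)).astype(np.uint8)
k,l,st,c=cv2.connectedComponentsWithStats(m)
for i in range(1,k):
    if st[i,4]>60: print(c[i],st[i],ray(ci,*c[i],.05).round(4))
print("tip px",proj(ci,s["ee_pos"]))
a=1.738;u=np.array([np.cos(a),np.sin(a)]);print("tip rel button",(s["ee_pos"][:2]-[.6195,-.0995])@u,(s["ee_pos"][:2]-[.6195,-.0995])@[-u[1],u[0]])
cv2.imwrite("pics/w2.png",im)
```

```text
[ 0.6160256  -0.08506911  0.09317985] [3.13861171e+00 1.02060458e-03 1.73890981e+00] [-0.27239153  0.16312498  0.30835271]
[287.01307692 249.40384615] [ 252  238   68   34 1300] [ 0.6194 -0.0927  0.05  ]
tip px [283.74412512 270.90541313]
tip rel button 0.014807866352400325 0.001024279828748018
```

View pics/w2.png

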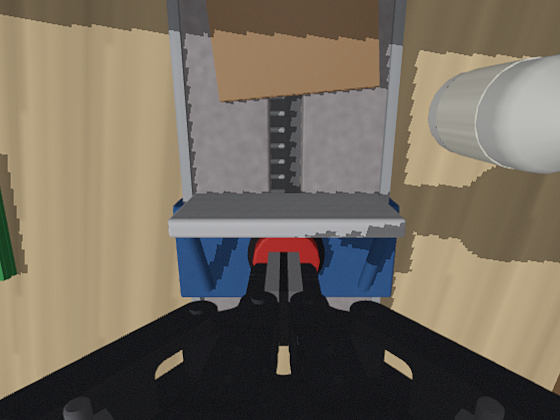

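The fingertips appear at about (284,271), in front of the button's rear half. The tip is about 15 mm ahead of the button centre, so I back off 8 mm, lower, and press.

Emit:
carry_out:
  series:
    - [-0.1,0,0,0,0,0]
    - [-0.2,0,0,0,0,0]
    - [-0.2,0,0.3,0,0,0]
    - [-0.2,0,0.6,0,0,0]
    - [-0.2,0,0.9,0,0,0]
    - [-0.2,0,0.9,0,0,0]
    - [-0.2,0,0.9,0,0,0]

```text
clock: 3.9
ee_pos: [0.6155, -0.0926, 0.0544]
eef_rot: [-3.14, -0.0, 1.739]
wrist_force: [0.2, -0.5, -0.2]
width: 0.0001
grasp_force: 0.0
```

Emit:
carry_out:
  series:
    - [0,0,0.05,0,0,0]
    - [0,0,0.1,0,0,0]
    - [0,0,0.15,0,0,0]
    - [0,0,0.2,0,0,0]
    - [0,0,0.25,0,0,0]
    - [0,0,0.25,0,0,0]
    - [0,0,0.25,0,0,0]

```text
clock: 4.6
ee_pos: [0.6163, -0.0928, 0.0456]
eef_rot: [3.141, 0.0, 1.739]
wrist_force: [-0.5, -0.1, 3.4]
width: 0.0004
grasp_force: 2.0
```

Emit:
carry_out:
  series:
    - [0,0,0.05,0,0,0]
    - [0,0,0.1,0,0,0]
    - [0,0,0.15,0,0,0]
    - [0,0,0.2,0,0,0]
    - [0,0,0.23,0,0,0]
    - [0,0,0.23,0,0,0]
    - [0,0,0.23,0,0,0]

```text
clock: 5.3
ee_pos: [0.6168, -0.0939, 0.0397]
eef_rot: [3.139, 0.001, 1.738]
wrist_force: [-6.4, 0.4, 29.1]
width: 0.0004
grasp_force: 14.6
```

Bottomed out at 29 N, which is more than needed. I ease off, then start the push.

Emit:
carry_out:
  series:
    - [0,0,-0.03,0,0,0]
    - [0,0,-0.06,0,0,0]
    - [0.1,0,-0.06,0,0,0]
    - [0.2,0,-0.06,0,0,0]
    - [0.3,0,-0.06,0,0,0]
    - [0.4,0,-0.06,0,0,0]
    - [0.5,0,-0.06,0,0,0]
    - [0.5,0,-0.06,0,0,0]

```text
clock: 6.1
ee_pos: [0.6133, -0.0742, 0.04]
eef_rot: [3.14, 0.002, 1.738]
wrist_force: [-2.8, -0.8, 13.3]
width: -0.0001
grasp_force: 6.9
```

Emit:
carry_out:
  series:
    - [0.12,0,0,0,0,0]
    - [0.26,0,0,0,0,0]
    - [0.4,0,0,0,0,0]
    - [0.54,0,0,0,0,0]
    - [0.68,0,0,0,0,0]
    - [0.82,0,0,0,0,0]
    - [0.96,0,0,0,0,0]
    - [1.0,0,0,0,0,0]

```text
clock: 6.9
ee_pos: [0.6067, -0.035, 0.04]
eef_rot: [3.14, 0.002, 1.738]
wrist_force: [-2.6, -2.7, 13.3]
width: 0.0002
grasp_force: 6.7
```

Run:
```python
from h import *
s=telemetry.read_state();print(s["ee_pos"],s["wrist_force"])
cv2.imwrite("pics/w3.png",optics.grab_frame("wrist"))
```

```text
[ 0.60667372 -0.03504966  0.0399677 ] [-2.57426194 -2.72822778 13.27839188]
```

View pics/w3.png

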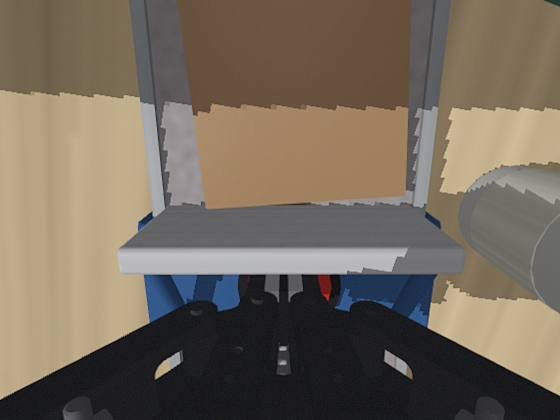

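The fence follows the fingertips with the button held down (a red sliver shows at (325,285)). Blanks are now at the fence's front face (300,205), and the bottle at (520,220) is clear.

Emit:
carry_out:
  series:
    - [0.12,0,0,0,0,0]
    - [0.26,0,0,0,0,0]
    - [0.4,0,0,0,0,0]
    - [0.54,0,0,0,0,0]
    - [0.68,0,0,0,0,0]
    - [0.82,0,0,0,0,0]
    - [0.96,0,0,0,0,0]
    - [1.1,0,0,0,0,0]

```text
clock: 7.75
ee_pos: [0.5995, 0.0074, 0.0399]
eef_rot: [3.14, 0.003, 1.737]
wrist_force: [-2.2, -3.8, 14.2]
width: -0.0003
grasp_force: 7.0
```

Emit:
carry_out:
  series:
    - [0.1,0,0,0,0,0]
    - [0.2,0,0,0,0,0]
    - [0.3,0,0,0,0,0]
    - [0.4,0,0,0,0,0]
    - [0.45,0,0,0,0,0]
    - [0.5,0,0,0,0,0]
    - [0.5,0,0,0,0,0]

```text
clock: 8.45
ee_pos: [0.596, 0.0278, 0.0399]
eef_rot: [3.14, 0.002, 1.738]
wrist_force: [-3.4, -2.0, 14.6]
width: 0.0
grasp_force: 7.3
```

Emit:
carry_out:
  series:
    - [0.06,0,0,0,0,0]
    - [0.12,0,0,0,0,0]
    - [0.18,0,0,0,0,0]
    - [0.24,0,0,0,0,0]
    - [0.3,0,0,0,0,0]
    - [0.3,0,0,0,0,0]

```text
clock: 9.05
ee_pos: [0.5949, 0.0366, 0.0399]
eef_rot: [3.139, 0.006, 1.736]
wrist_force: [-0.1, -6.7, 12.0]
width: 0.0001
grasp_force: 6.1
```

Emit:
carry_out:
  series:
    - [0.06,0,0,0,0,0]
    - [0.12,0,0,0,0,0]
    - [0.18,0,0,0,0,0]
    - [0.24,0,0,0,0,0]
    - [0.24,0,0,0,0,0]

```text
clock: 9.55
ee_pos: [0.5947, 0.0405, 0.04]
eef_rot: [3.136, 0.013, 1.732]
wrist_force: [2.1, -17.0, 8.6]
width: 0.0
grasp_force: 10.6
```

Run:
```python
from h import *
s=telemetry.read_state();print(s["ee_pos"],s["wrist_force"])
a=optics.grab_frame("scene")[180:300,205:330];b=optics.grab_frame("side")[165:285,215:310]
cv2.imwrite("pics/e1.png",cv2.resize(np.hstack([a,b]),None,fx=3.5,fy=3.5,interpolation=cv2.INTER_CUBIC))
```

```text
[0.59470309 0.04047027 0.03995058] [  2.11676118 -16.98785937   8.60607331]
```

View pics/e1.png

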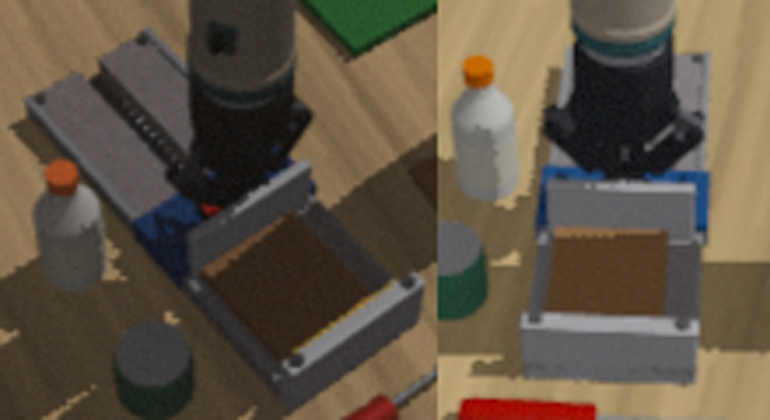

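The fence plate is far forward and the blanks sit square between it and the end plate, touching both as far as I can see. The tip now meets 17 N, so I push slightly more to be sure, then lift straight up while still leaning on the plate.

Emit:
carry_out:
  series:
    - [0.05,0,0,0,0,0]
    - [0.05,0,0,0,0,0]
    - [0.05,0,0,0,0,0]

```text
clock: 9.95
ee_pos: [0.5947, 0.0404, 0.04]
eef_rot: [3.136, 0.015, 1.731]
wrist_force: [2.3, -20.9, 8.6]
width: -0.0003
grasp_force: 12.1
```

Emit:
carry_out:
  series:
    - [0,0,-0.1,0,0,0]
    - [-0.05,0,-0.2,0,0,0]
    - [-0.1,0,-0.3,0,0,0]
    - [-0.15,0,-0.45,0,0,0]
    - [-0.25,0,-0.6,0,0,0]
    - [-0.4,0,-0.8,0,0,0]
    - [-0.5,0,-1.2,0,0,0]
    - [-0.5,0,-2.0,0,0,0]

```text
clock: 10.75
ee_pos: [0.5928, 0.0328, 0.1173]
eef_rot: [-3.137, -0.001, 1.738]
wrist_force: [-0.0, 1.0, -0.0]
width: 0.0002
grasp_force: 0.0
```

Emit:
carry_out:
  series:
    - [-0.5,0,-0.8,0,0,0]
    - [-1.2,0,-1.6,0,0,0]
    - [-1.8,0,-2.2,0,0,0]
    - [-1.8,0,-2.2,0,0,0]
    - [-1.8,0,-2.2,0,0,0]

```text
clock: 11.25
ee_pos: [0.6066, -0.0377, 0.2069]
eef_rot: [3.141, -0.001, 1.738]
wrist_force: [0.3, 1.3, 0.3]
width: -0.0001
grasp_force: 0.0
```

Run:
```python
from h import *
s=telemetry.read_state();print(s["ee_pos"],s["wrist_force"])
ci=optics.camera_info("wrist");im=optics.grab_frame("wrist");cv2.imwrite("pics/w4.png",im)
hsv=cv2.cvtColor(im,cv2.COLOR_BGR2HSV)
m=(((hsv[...,0]<8)|(hsv[...,0]>172))&(hsv[...,1]>150)&(hsv[...,2]>60)).astype(np.uint8)
k,l,st,c=cv2.connectedComponentsWithStats(m)
a=1.738;u=np.array([np.cos(a),np.sin(a)])
for i in range(1,k):
    if st[i,4]>60:
        p=ray(ci,*c[i],.05);print(c[i],st[i],p.round(4),"moved",(p[:2]-[.6195,-.0995])@u)
```

```text
[ 0.60662574 -0.03766526  0.20692252] [0.25848897 1.29262505 0.28848891]
[286.42200328 114.95183361] [ 263   91   48   49 1827] [0.5985 0.0262 0.05  ] moved 0.1274832637472741
```

View pics/w4.png

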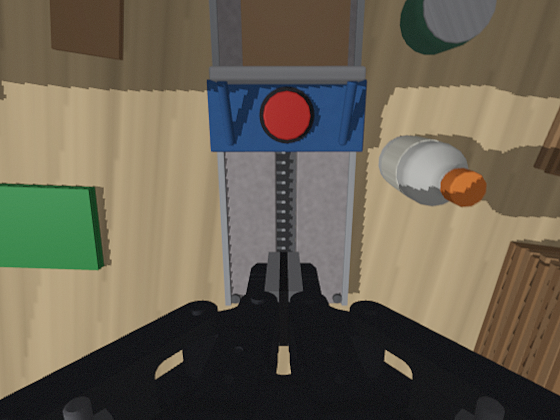

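The wrist picture shows the button at (286,115), free and round. The fence moved 127 mm from its start (about 13 mm travel), so it is at the stop. One last look at the blanks.

Run:
```python
from h import *
a=optics.grab_frame("scene")[180:300,205:330];b=optics.grab_frame("side")[165:285,215:310]
cv2.imwrite("pics/e2.png",cv2.resize(np.hstack([a,b]),None,fx=3.5,fy=3.5,interpolation=cv2.INTER_CUBIC))
```

```text
(no output)
```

View pics/e2.png

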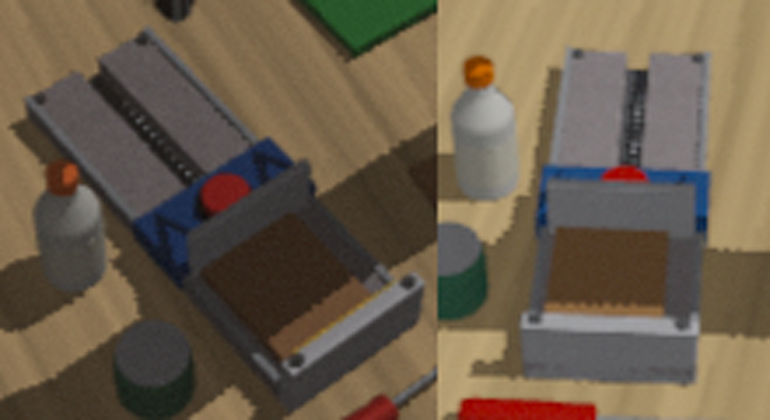

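The button is up at (225,193), the blanks are square and fill the space between fence and end plate about 10 mm off the middle line, and the bystanders are in place.

```bash
python3 -c "
from h import *
print(order.close_job())"
```

```text
the job is handed in; nothing more can be done
None
```

I pushed the fence to its end stop with the lock button held down, then let the button spring up and moved the arm clear. In the last pictures the blanks lie square between fence and end plate. The job is handed in; no verdict came back.

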